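# Uncover the hot pan at the farm shop's tasting counter

## Robot

A 6-joint arm with a two-finger parallel gripper is mounted at the origin on the work surface. World frame = base frame: x ahead of the robot, y to its left, z up, the work surface at z = 0. Lengths are in m, angles in rad, forces in N, time in s.
With the tool pointing down it reaches from about 0.375 to 0.9 m from the base axis. Payload 3.1 kg.
Tool frame: the origin (TCP) lies on the centre line of the jaws, within the pads' length; the fingertips stand 25 mm ahead of it and the grasp point (between the pads) lies 6 mm ahead of it (robot.nose_length is the y of the fingertips in the tool frame, in m); y points along the fingers, z is the direction in which the jaws open and shut, and the axes are right-handed (so a half turn about y gives the same grasp; the last joint's range is limited). The gripper opens to 87 mm and grips with 3 to 60 N. Pads are 19 mm wide; open, the fingers measure 117 mm over their backs; the gripper's body (75 mm by 190 mm) begins 51 mm behind the grasp point.
Start: joints at [-1.524, 0.527, 1.433, -0, 1.181, -0.178], TCP at [0.14, -0.609, 0.248] pointing down, gripper open.
Joint ranges: [-3.08, 3.08], [-0.75, 2.2], [0.22, 2.44], [-1.43, 4.57], [0, 2.65], [-2.85, 2.85]. Speed limits (rad/s): [2.79, 2.79, 3.14, 3.14, 3.14, 3.14].

## Interface

Orientations are given as a unit quaternion [x, y, z, w].
In Python, from rig import robot, eyes, ticket gives the robot as it stands.
- The arm moves only by the tool play_rows, never from a script. Its argument "series" is a list of rows, each a list of 7 numbers: the opening, from 0 (shut) to 1 (fully open), then the shift along the tool's x, y, z scaled (see below), then the turn, a rotation vector about the tool's x, y, z scaled (see below). In form: [[claw, dx, dy, dz, ax, ay, az], ...]. A call has 1 to 12 rows; each row shifts and turns the commanded pose from where the row before left it, along the tool's axes as they then stand; what a row does not reach is not made up. The controller multiplies each number of a shift by 100 mm and each number of a turn by 180 degrees. A row lasts 1/12 s, in which the tool goes at most 41.7 mm and 7.16 degrees, less where a joint would pass 70% of its speed; a pose out of reach is approached as far as the arm can. A call with a number of a shift or a turn outside -1 to 1 is refused whole. A call with a gripper value outside its range is refused whole. The fingers move at their own pace and stop on an object; "grip_force" is the grip in N (left out, the last holds). Time passes only in rows, so rows that do not move let the fingers close. It gives the time, the measured TCP pose, the force and the opening at its end, in the units of the state.
- robot.get_obs(): the state, without advancing time (a new reading comes with each control period).
- eyes.camera(name): name is "side" or "top" or "wrist"; returns the picture (420x560x3 uint8, red, green, blue); there is no depth.
- eyes.camera_params(name): a dict with "K" (3x3 intrinsics, pixels), "rvec" (rotation vector, rad) and "tvec" (3), from world to camera coordinates, as OpenCV has them. Camera axes: x right, y down, z forward; pixel columns grow to the right and rows downward; lengths in m; the calibration is good to about 2 mm. A picture is of the moment at which its call begins: read the wrist's pose just before it. camera_params takes no time and is no camera call; for the wrist camera it gives the pose at the moment of the call.
- ticket.hand_in(): hands the job in, once; it reports no verdict.
The state is a dict: "time": time; "q": joint angles; "joint_velocities": joint speeds; "joint_torque": joint torques, N m; "position": TCP position; "tool_rot": TCP orientation; "ft_force": force on the tool from outside, world axes, zero at the start; "moment": the same for the moment, N m; "grip_width": finger opening in m.
Only numpy, scipy, OpenCV 4.12 (cv2) and the standard library are available. Lean on these libraries where they do the work, as an engineer would, in place of code of your own. Each camera call takes 0.05 s, during which the arm holds its last target.

## Task

The lid of the wide shallow pan on the hot plate is hot: pick up the lid lifter, hook its fork under the loop of that lid and lift the lid off, keeping it level and never touching it with the gripper. Set the lid down with the lifter in the middle of the round wooden board, unhook the lifter and stand it upright on the bare counter. Leave the small tall pot where it is.

Things in the scene. Friction and masses are not known exactly. Their poses are not given: they have to be found in the camera images.
- lid: Loose flat steel lid of the wide shallow pan, 174 mm across, about 0.4 kg. Origin: centre of its underside, z up, x away from the robot within 35 deg. A step 6 mm deep, 152 mm across, sits with play in the pan's mouth, rim 6 mm above the origin; upper face 12 mm above the origin. Pan (168 mm, two ears) and the round white hot plate under it are fixed. On the board the lid rests on its step.
- lid_bar (a point): Middle of the straight top bar of the lid's loop handle, 54 mm above the lid's origin. The bar is round, 8 mm thick, along the lid's y axis; it leaves 38 mm free height over the lid's upper face. The two uprights stand at y = +42 and -42 mm, so the opening is 76 mm wide; it is passed through along x, from either side.
- lifter_grip (a point): Centre of the wooden handle of the loose lid lifter (0.28 kg, 122 mm tall, stands on the counter by itself), 110 mm above its underside. z up; x is the way the fork points, away from the robot within 30 deg at the start. Handle: bar along x, 85 mm long, 20 mm wide, 24 mm high. A shank goes down at its rear end (x -45 to -37 mm) to the fork: seen from the side, a C open to +x.
- lifter_fork (a point): Seat of the lifter's fork: straight below the handle centre by 104 mm, level with the prongs' tops, midway between them. Two prongs along x at y = +17 and -17 mm, each 8 mm wide, 6 mm thick. Tips (x +20 to +27 mm) and rear stops (x -27 to -20 mm) rise to 14 mm over the underside: between them, 40 mm free, the bar lies and may slide. Foot 52 mm wide at x -46 to -34 mm. A bar laid across both prongs hangs balanced.
- board_top (a point): Centre of the upper face of the fixed round wooden board, 224 mm across and 20 mm thick, lying on the counter. z is up. Board and pan lie left and right of the middle, either way round.
- small_pot: Bystander: a small tall dark steel pot, 104 mm across, 136 mm tall over the loop of its own closed lid, loose, 1.3 kg, standing at the far side of the counter. Origin: centre of its underside, z up. To be left alone.
Mind the look-alikes: they are no part of the job. What is shaped like the lid but green or turquoise is not meant.

How it is judged:
On the way, in this order (a step that is already met when the one before it is completed fails the run):
1. the lid hangs on the lifter, at least 15 mm above its place on the pan (height (world z) of lid above 0.105 m and contact force between lifter and lid above 1 N), for 0.2 s.
2. the lid stands still on the board with the lifter still in its loop (set down, not dropped) (horizontal distance between lid and board_top below 0.025 m and z of lid in the frame of board_top between -0.008 and 0.008 m and linear speed of lid below 0.03 m/s and horizontal distance between lifter_grip and lid below 0.045 m and z of lifter_grip in the frame of lid below 0.19 m), for 0.1 s.
At the end, for the whole second after the job is handed in: The lid lies flat on the round board, centred within 25 mm, at rest; the lifter stands upright (within 10 degrees) on the bare counter (handle centre 100 to 120 mm up), at rest and let go (horizontal distance between lid and board_top below 0.025 m and z of lid in the frame of board_top between -0.008 and 0.008 m and angle between lid's own z axis and vertical below 0.1 rad and linear speed of each of lid, lifter below 0.02 m/s and height (world z) of lifter_grip between 0.1 and 0.12 m and angle between lifter_grip's own z axis and vertical below 0.17 rad); the robot touches nothing.
It fails at once if the gripper or arm touches the hot lid (contact force between any of the fingers, the arm and lid above 0.5 N).
It fails at once if the lid tilts more than 20 degrees (angle between lid's own z axis and vertical above 0.35 rad).
It fails at once if the small pot is shifted by more than 30 mm (distance of small_pot from where it was at the start of the episode above 0.03 m).
It also fails if it takes over 64 s, if anything falls off the work surface, if the arm or the gripper's body presses on something with over 40 N, if the wrist force passes 120 N, or if a joint passes its speed limit or range.

## Working session

There is one attempt and no reset: what is moved stays moved. The work goes in short steps, Python scripts to look and compute and a tool call to move; the robot and the scene stay as the last step left them, time stands still between calls to the robot, and variables do not carry over. Pictures are saved under pics/ and viewed, and the job is handed in when it is done.

Besides the shell and the picture viewer there is one more tool, called after ">>>" as name(argument=value, ...), one argument or row to a line, values as JSON. play_rows: Moves the arm, as the interface text tells. Its arguments: {"type":"object","properties":{"series":{"type":"array","items":{"type":"array","items":{"type":"number"}}},"grip_force":{"type":"number"}},"required":["series"]}

```bash
ls; mkdir -p pics
python3 - <<'E'
from rig import robot, eyes, ticket
import cv2
o=robot.get_obs()
print(o['time'],o['position'],o['tool_rot'],o['grip_width'],robot.nose_length)
for n in ("side","top","wrist"):
    im=eyes.camera(n); cv2.imwrite(f"pics/{n}0.png",im[:,:,::-1])
    p=eyes.camera_params(n); print(n,p)
E
```

```text
pics
0.0 [ 0.13992037 -0.60842381  0.2465394 ] [-0.07961677  0.70338659 -0.7018213   0.07972041] 0.08698640023962949 0.025
side {'K': array([[433.19039756,   0.        , 277.28836631],
       [  0.        , 433.19039756, 209.69289073],
       [  0.        ,   0.        ,   1.        ]]), 'rvec': array([ 0.95885188, -2.38746866,  1.17667789]), 'tvec': array([0.48271788, 0.24725246, 0.98592881])}
top {'K': array([[488.29622183,   0.        , 286.21224883],
       [  0.        , 488.29622183, 202.92543384],
       [  0.        ,   0.        ,   1.        ]]), 'rvec': array([ 2.12956023, -2.12303285,  0.18085762]), 'tvec': array([0.14673449, 0.54357707, 1.42071695])}
wrist {'K': array([[351.07445807,   0.        , 280.72179484],
       [  0.        , 351.07445807, 206.91978225],
       [  0.        ,   0.        ,   1.        ]]), 'rvec': array([-2.28260957,  1.81823415,  0.25133844]), 'tvec': array([-0.62385947, -0.03155444,  0.39063093])}
```

View pics/side0.png

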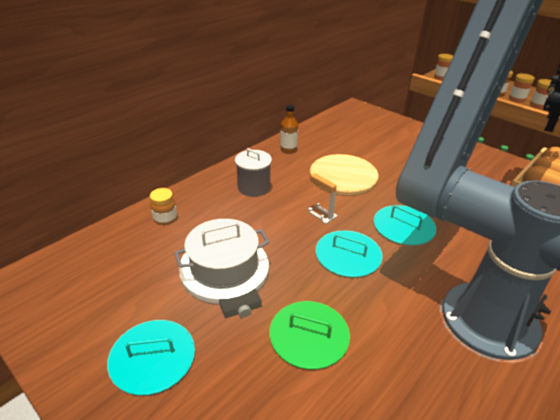

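View pics/top0.png

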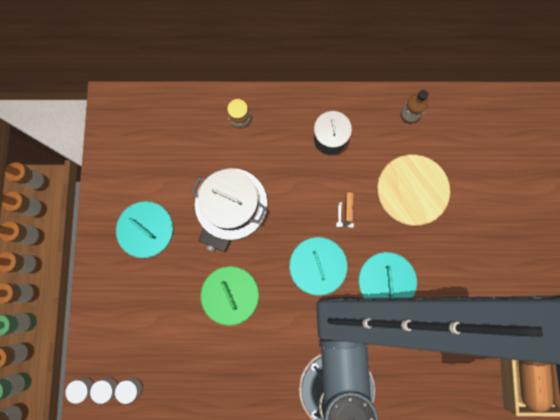

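View pics/wrist0.png

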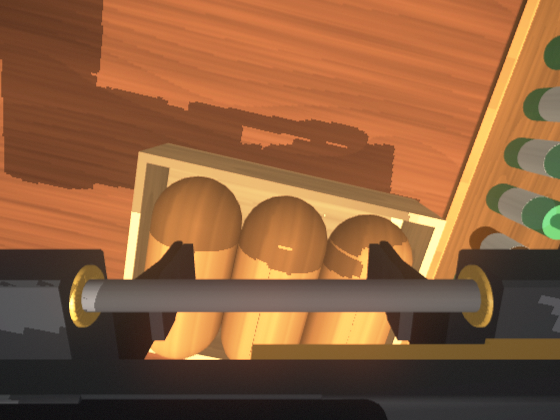

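The top view has +x up and +y to the left. It shows:
- steel lid on the pan at (230,198)
- lifter at (349,207)
- board at (414,190)
- small pot at (332,130)
- look-alike lids, green and turquoise, at (230,295), (144,229), (318,266) and (388,280)

Only the grey lid sitting on the hot-plate pan fits the description. I'll enlarge it to confirm and measure.

```bash
cat > h.py <<'E'
import numpy as np, cv2
from scipy.spatial.transform import Rotation as R
def ray(p,uv):
    Rm=cv2.Rodrigues(p['rvec'])[0]; C=-Rm.T@p['tvec']
    d=Rm.T@np.linalg.inv(p['K'])@np.array([uv[0],uv[1],1.]); return C,d/np.linalg.norm(d)
def onz(p,uv,z):
    C,d=ray(p,uv); return C+d*(z-C[2])/d[2]
def proj(p,X):
    return cv2.projectPoints(np.array(X,float).reshape(-1,1,3),p['rvec'],p['tvec'],p['K'],None)[0].reshape(-1,2)
def tri(p1,u1,p2,u2):
    C1,d1=ray(p1,u1);C2,d2=ray(p2,u2)
    A=np.stack([d1,-d2],1);s=np.linalg.lstsq(A,C2-C1,rcond=None)[0]
    a=C1+s[0]*d1;b=C2+s[1]*d2
    return (a+b)/2,np.linalg.norm(a-b)
def big(m):
    c=cv2.findContours(m.astype(np.uint8),cv2.RETR_EXTERNAL,cv2.CHAIN_APPROX_NONE)[0]
    return max(c,key=cv2.contourArea)
E
python3 - <<'E'
from h import *
from rig import eyes
im=cv2.imread('pics/top0.png'); p=eyes.camera_params('top')
hsv=cv2.cvtColor(im,cv2.COLOR_BGR2HSV)
print('board',hsv[190,414],'handle',hsv[205,350],'lid',hsv[198,215],'counter',hsv[160,290])
# board
m=cv2.inRange(hsv,(15,60,150),(35,200,255)); m[:, :370]=0;m[:,460:]=0;m[240:]=0;m[:140]=0
c=big(m); e=cv2.fitEllipse(c); print(e); w=onz(p,e[0],0.02); print('board',w)
q=np.array([onz(p,x[0],0.02) for x in c]); 
A=np.c_[2*q[:,:2],np.ones(len(q))]; s=np.linalg.lstsq(A,(q[:,:2]**2).sum(1),rcond=None)[0]; print('circ',s[:2],np.sqrt(s[2]+s[0]**2+s[1]**2))
a=im[160:250,180:280]; b=im[170:240,315:385]
cv2.imwrite('pics/lidcrop.png',cv2.resize(a,None,fx=6,fy=6,interpolation=cv2.INTER_CUBIC))
cv2.imwrite('pics/lifcrop.png',cv2.resize(b,None,fx=8,fy=8,interpolation=cv2.INTER_CUBIC))
s=cv2.imread('pics/side0.png')
cv2.imwrite('pics/sidelid.png',cv2.resize(s[210:300,170:280],None,fx=6,fy=6,interpolation=cv2.INTER_CUBIC))
cv2.imwrite('pics/sidelif.png',cv2.resize(s[160:230,290:360],None,fx=8,fy=8,interpolation=cv2.INTER_CUBIC))
E
```

```text
board [ 24  86 240] handle [ 14 143 227] lid [ 19   8 241] counter [ 10 143 134]
((413.275146484375, 189.65724182128906), (70.12651824951172, 72.97810363769531), 117.70824432373047)
board [ 0.59065557 -0.24234239  0.02      ]
circ [ 0.59210191 -0.24230125] 0.11113804475235098
```

View pics/lidcrop.png

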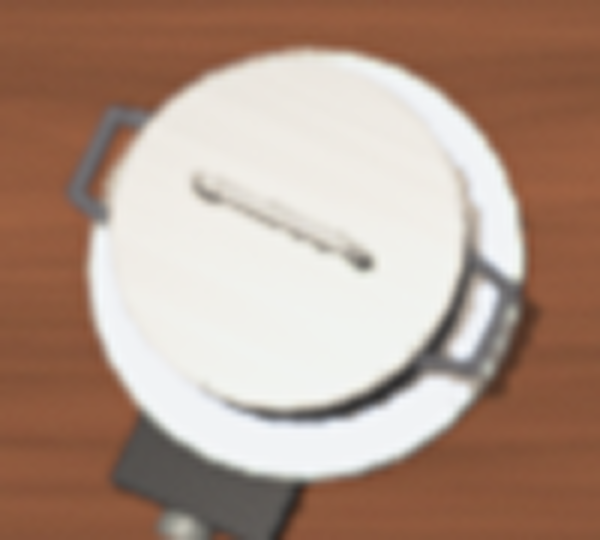

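View pics/lifcrop.png

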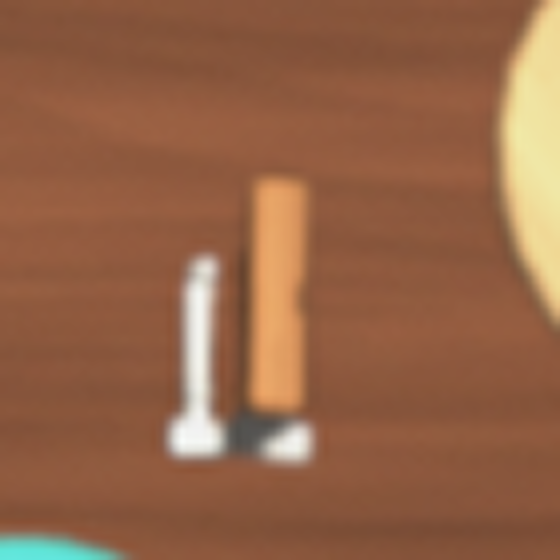

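View pics/sidelid.png

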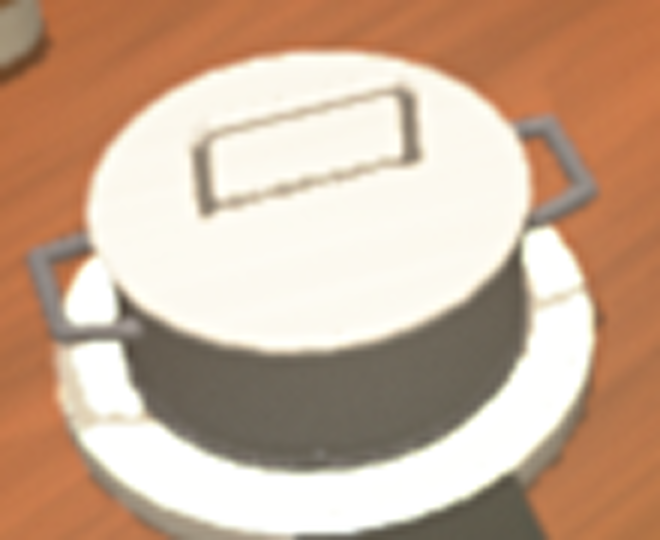

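View pics/sidelif.png

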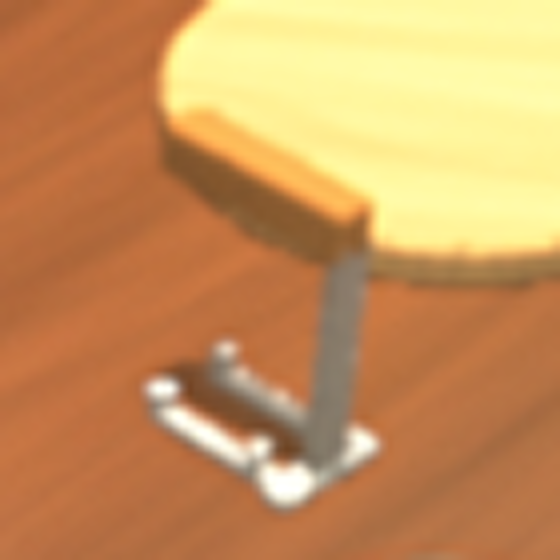

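Run:
```python
from h import *
from rig import eyes
P=eyes.camera_params('top');S=eyes.camera_params('side')
cr=lambda u,v,x0,y0,f:((u+.5)/f-.5+x0,(v+.5)/f-.5+y0)
# lifter handle from mask
im=cv2.imread('pics/top0.png');hsv=cv2.cvtColor(im,cv2.COLOR_BGR2HSV)
m=cv2.inRange(hsv,(5,100,180),(20,255,255)); m[:,:335]=0;m[:,360:]=0;m[:185]=0;m[235:]=0
r=cv2.minAreaRect(big(m));print(r)
c=[onz(P,x,.122) for x in [cr(252,178,315,170,8),cr(308,178,315,170,8),cr(302,408,315,170,8),cr(250,408,315,170,8)]]
print(np.round(c,4)); c=np.array(c);print('handle c',c.mean(0),'len',np.linalg.norm(c[0]-c[3]),'wid',np.linalg.norm(c[0]-c[1]))
d=(c[0]+c[1]-c[2]-c[3]);print('yaw',np.degrees(np.arctan2(d[1],d[0])))
# foot & prong tips
for n,u in dict(footL=(172,440),footR=(312,440),tipL=(203,258),prongLrear=(198,410)).items(): print(n,onz(P,cr(*u,315,170,8),.01))
# side triangulated
h=[(195,108),(165,128),(372,210)]
s=[cr(*x,290,160,8) for x in [(208,110),(172,122),(335,218),(370,208)]]
for x in s: print('side handle top',onz(S,x,.122))
# lid
b=[cr(195,180,180,160,6),cr(372,262,180,160,6)]
w=[onz(P,x,.146) for x in b];print('bar',w,np.linalg.norm(w[0]-w[1]),'mid',(w[0]+w[1])/2)
sb=[cr(205,135,170,210,6),cr(408,90,170,210,6)]
w2=[onz(S,x,.146) for x in sb];print('bar side',w2,np.linalg.norm(w2[0]-w2[1]),'mid',(w2[0]+w2[1])/2)
print(tri(P,b[0],S,sb[0]),tri(P,b[1],S,sb[1]))
# lid rim circle points top crop (left/top/lower edges) 
pts=[(108,190),(125,280),(200,380),(290,410),(380,385),(440,330),(468,230),(430,130),(330,52),(230,62),(150,120)]
q=np.array([onz(P,cr(*x,180,160,6),.100)[:2] for x in pts])
A=np.c_[2*q,np.ones(len(q))];k=np.linalg.lstsq(A,(q**2).sum(1),rcond=None)[0];print('lid',k[:2],np.sqrt(k[2]+k[0]**2+k[1]**2))
# small pot
print('pot',onz(P,(332,130),.12))
```

```text
((349.0, 206.0), (28.0, 6.0), 90.0)
[[ 0.5628 -0.0235  0.122 ]
 [ 0.5629 -0.0435  0.122 ]
 [ 0.4797 -0.0397  0.122 ]
 [ 0.4797 -0.0213  0.122 ]]
handle c [ 0.52125975 -0.03199144  0.122     ] len 0.08317216361397443 wid 0.020039796894479524
yaw -2.069764442461545
footL [ 0.48304737 -0.00425635  0.01      ]
footR [ 0.483197   -0.05780826  0.01      ]
tipL [ 0.55388103 -0.01722467  0.01      ]
prongLrear [ 0.49466539 -0.01438236  0.01      ]
side handle top [ 0.55238687 -0.03743104  0.122     ]
side handle top [ 0.55651862 -0.02248114  0.122     ]
side handle top [ 0.47906729 -0.01586531  0.122     ]
side handle top [ 0.47420799 -0.02902359  0.122     ]
bar [array([0.56348415, 0.35709485, 0.146     ]), array([0.5245212 , 0.27301563, 0.146     ])] 0.09266837180143259 mid [0.54400268 0.31505524 0.146     ]
bar side [array([0.5560997 , 0.36082441, 0.146     ]), array([0.52089826, 0.28917285, 0.146     ])] 0.07983161910454531 mid [0.53849898 0.32499863 0.146     ]
(array([0.5637279 , 0.35715869, 0.13952254]), np.float64(0.0028447778069807285)) (array([0.52985109, 0.27677244, 0.1324026 ]), np.float64(0.007415893185998835))
lid [0.54950178 0.3179942 ] 0.08743101344689473
pot [0.74823003 0.01424713 0.12      ]
```

The crop confirms it. The meant lid is plain steel on the dark two-eared pan on the white hot plate, with centre about (0.55, 0.318), fitted radius 87.4 mm and bar yaw about -25°. The lifter stands at about (0.521, -0.032) with yaw about -2°, and its handle measures 83 x 20 mm. The board is at (0.591, -0.242), radius 111 mm. Next I'll plan the approach.

```bash
cat >> h.py <<'E'
def yawpose(y):
    # tool y down; tool z horizontal at heading y+90deg or -90 -> choose tool x along heading y
    x=np.array([np.cos(y),np.sin(y),0]);yy=np.array([0,0,-1.]);return np.stack([x,yy,np.cross(x,yy)],1)
def need(o,pos,yawdeg=None,flip=False):
    Rm=R.from_quat(o['tool_rot']).as_matrix()
    print('tool x',Rm[:,0].round(3),'y',Rm[:,1].round(4),'z',Rm[:,2].round(3))
    d=np.array(pos)-o['position'];print('shift world',d.round(4),'tool/100mm before turn',(Rm.T@d*10).round(3))
    if yawdeg is not None:
        T=yawpose(np.radians(yawdeg+(180 if flip else 0)));rv=R.from_matrix(Rm.T@T).as_rotvec()
        print('turn/180',(rv/np.pi).round(4),'deg',np.degrees(rv).round(2),'shift after turn',(T.T@d*10).round(3))
E
python3 - <<'E'
from h import *
from rig import robot
o=robot.get_obs();print(o['q'])
need(o,[.521,-.032,.25],-2); need(o,[.521,-.032,.25],-2,True)
E
```

```text
[-1.52349272e+00  5.28244958e-01  1.43359162e+00  2.84071083e-05
  1.18137788e+00 -1.78494035e-01]
tool x [-0.975 -0.224 -0.   ] y [-1.0e-04  1.6e-03 -1.0e+00] z [ 0.224 -0.975 -0.002]
shift world [0.3811 0.5766 0.0032] tool/100mm before turn [-5.005 -0.023 -4.767]
turn/180 [-0.00e+00 -9.17e-01 -7.00e-04] deg [-1.0000e-02 -1.6506e+02 -1.3000e-01] shift after turn [ 3.607 -0.032  5.896]
tool x [-0.975 -0.224 -0.   ] y [-1.0e-04  1.6e-03 -1.0e+00] z [ 0.224 -0.975 -0.002]
shift world [0.3811 0.5766 0.0032] tool/100mm before turn [-5.005 -0.023 -4.767]
turn/180 [ 0.0005  0.083  -0.    ] deg [ 9.000e-02  1.494e+01 -1.000e-02] shift after turn [-3.607 -0.032 -5.896]
```

>>> play_rows(
  series=[
    [1,-0.294,0,-0.28,0,0,0],
    [1,-0.294,0,-0.28,0,0,0],
    [1,-0.294,0,-0.28,0,0,0],
    [1,-0.294,0,-0.28,0,0,0],
    [1,-0.294,0,-0.28,0,0,0],
    [1,-0.294,0,-0.28,0,0,0],
    [1,-0.294,0,-0.28,0,0,0],
    [1,-0.294,0,-0.28,0,0,0],
    [1,-0.294,0,-0.28,0,0,0],
    [1,-0.294,0,-0.28,0,0,0],
    [1,-0.294,0,-0.28,0,0,0],
    [1,-0.294,0,-0.28,0,0,0],
  ],
)

```text
time: 1.15
position: [0.4092, -0.2008, 0.2476]
tool_rot: [-0.08, 0.703, -0.703, 0.08]
ft_force: [0.2, -1.3, 0.2]
grip_width: 0.087
```

>>> play_rows(
  series=[
    [1,-0.294,0,-0.28,0,0,0],
    [1,-0.294,0,-0.28,0,0,0],
    [1,-0.294,0,-0.28,0,0,0],
    [1,-0.294,0,-0.28,0,0,0],
    [1,-0.294,0,-0.28,0,0,0],
    [1,0,0,0,0,-0.039,0],
    [1,0,0,0,0,-0.039,0],
    [1,0,0,0,0,-0.039,0],
    [1,0,0,0,0,-0.039,0],
    [1,0,0,0,0,-0.039,0],
    [1,0,0,0,0,-0.039,0],
    [1,0,0,0,0,-0.039,0],
  ],
)

```text
time: 2.15
position: [0.5203, -0.0332, 0.2473]
tool_rot: [-0.367, 0.605, -0.605, 0.366]
ft_force: [-0.1, -0.6, -0.3]
grip_width: 0.0869
```

>>> play_rows(
  series=[
    [1,0,0,0,0,-0.039,0],
    [1,0,0,0,0,-0.039,0],
    [1,0,0,0,0,-0.039,0],
    [1,0,0,0,0,-0.039,0],
    [1,0,0,0,0,-0.039,0],
    [1,0,0,0,0,-0.039,0],
    [1,0,0,0,0,-0.039,0],
    [1,0,0,0,0,-0.039,0],
    [1,0,0,0,0,-0.039,0],
    [1,0,0,0,0,-0.039,0],
    [1,0,0,0,0,-0.039,0],
    [1,0,0,0,0,-0.039,0],
  ],
)

```text
time: 3.15
position: [0.5203, -0.0332, 0.2473]
tool_rot: [-0.677, 0.203, -0.203, 0.677]
ft_force: [0.4, 0.1, -0.3]
grip_width: 0.0872
```

>>> play_rows(
  series=[
    [1,0,0,0,0,-0.039,0],
    [1,0,0,0,0,-0.039,0],
    [1,0,0,0,0,-0.039,0],
    [1,0,0,0,0,-0.039,0],
    [1,0,0,0,0,0,0],
  ],
)

```text
time: 3.57
position: [0.5203, -0.0333, 0.2473]
tool_rot: [-0.706, 0.034, -0.034, 0.706]
ft_force: [-0.6, 0.7, -0.3]
grip_width: 0.0867
```

Run:
```python
from h import *
from rig import robot,eyes
o=robot.get_obs();print(o['time'],o['q'].round(2),o['position'])
need(o,[.521,-.032,.25],-2)
im=eyes.camera('wrist')[:,:,::-1]; cv2.imwrite('pics/w1.png',im); print(eyes.camera_params('wrist'))
im=eyes.camera('top')[:,:,::-1]; cv2.imwrite('pics/t1.png',im)
```

```text
3.5667 [-0.28  0.39  1.69 -0.    1.06 -1.75] [ 0.52032646 -0.03326588  0.24732813]
tool x [ 0.995 -0.096 -0.001] y [-5.e-04  1.e-04 -1.e+00] z [0.096 0.995 0.   ]
shift world [0.0007 0.0013 0.0027] tool/100mm before turn [ 0.005 -0.027  0.013]
turn/180 [-0.     -0.0194 -0.0002] deg [-0.   -3.49 -0.03] shift after turn [ 0.006 -0.027  0.013]
{'K': array([[351.07445807,   0.        , 280.72179484],
       [  0.        , 351.07445807, 206.91978225],
       [  0.        ,   0.        ,   1.        ]]), 'rvec': array([-2.17144421, -1.96295831, -0.268899  ]), 'tvec': array([-0.01969746, -0.53488829,  0.24966729])}
```

View pics/w1.png

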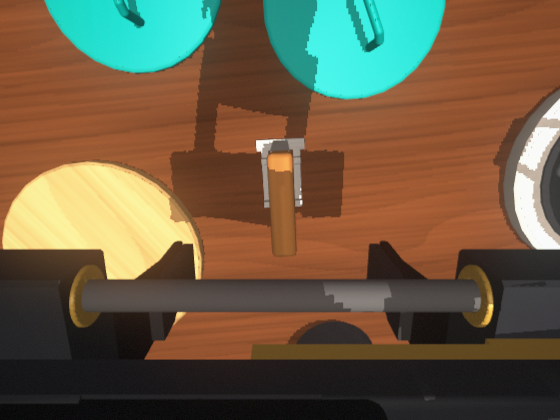

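The wrist view shows the lifter handle from about (280,150) at the shank end to (285,255) at the free end, with the foot at (280,145).

Run:
```python
from h import *
from rig import robot,eyes
im=cv2.imread('pics/w1.png');hsv=cv2.cvtColor(im,cv2.COLOR_BGR2HSV)
c=im[130:270,230:330];cv2.imwrite('pics/w1c.png',cv2.resize(c,None,fx=4,fy=4,interpolation=cv2.INTER_CUBIC))
```

```text
(no output)
```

View pics/w1c.png

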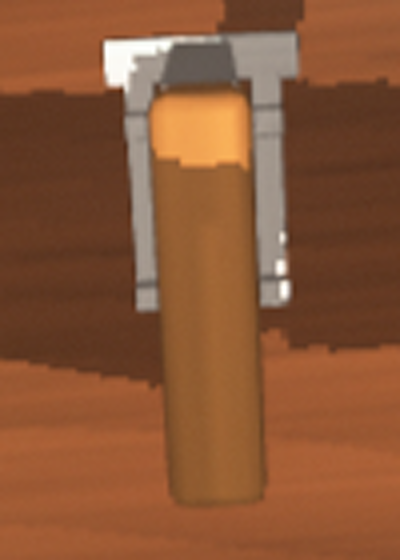

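Run:
```python
from h import *
from rig import robot,eyes
W=eyes.camera_params('wrist');o=robot.get_obs()
print('cam',ray(W,(280,200)))
cr=lambda u,v:((u+.5)/4-.5+230,(v+.5)/4-.5+130)
c=np.array([onz(W,cr(*x),.122) for x in [(150,92),(250,92),(266,502),(170,502)]]);print(c.round(4))
print(c.mean(0),np.linalg.norm(c[0]-c[3]),np.linalg.norm(c[0]-c[1]))
d=c[2]+c[3]-c[0]-c[1];print('yaw',np.degrees(np.arctan2(d[1],d[0])))
f=np.array([onz(W,cr(*x),z) for x,z in [((103,40),.006),((299,34),.006),((137,310),.014),((288,303),.014)]]);print(f.round(4))
d=f[2:].mean(0)-f[:2].mean(0);print('yaw fork',np.degrees(np.arctan2(d[1],d[0])))
```

```text
cam (array([ 0.44767003, -0.02533327,  0.38446331]), array([ 0.2487197 , -0.02764017, -0.96818104]))
[[ 0.4779 -0.0387  0.122 ]
 [ 0.4798 -0.0201  0.122 ]
 [ 0.5621 -0.0246  0.122 ]
 [ 0.5602 -0.0438  0.122 ]]
[ 0.52000018 -0.03179498  0.122     ] 0.08241856925186905 0.018602454152464743
yaw -3.3356288014023936
[[ 0.4764 -0.0554  0.006 ]
 [ 0.4801 -0.0035  0.006 ]
 [ 0.5491 -0.0543  0.014 ]
 [ 0.5513 -0.013   0.014 ]]
yaw fork -3.3304530219675508
```

>>> play_rows(
  series=[
    [1,0.002,0,0.013,0,-0.014,0],
    [1,0,0.3,0,0,0,0],
    [1,0,0.3,0,0,0,0],
    [1,0,0.3,0,0,0,0],
    [1,0,0.2,0,0,0,0],
    [1,0,0.213,0,0,0,0],
    [1,0,0,0,0,0,0],
    [0,0,0,0,0,0,0],
    [0,0,0,0,0,0,0],
    [0,0,0,0,0,0,0],
    [0,0,0,0,0,0,0],
    [0,0,0,0,0,0,0],
  ],
  grip_force=45,
)

```text
time: 4.67
position: [0.5215, -0.0322, 0.1174]
tool_rot: [0.707, -0.018, 0.02, -0.707]
ft_force: [-0.2, -0.1, -0.0]
grip_width: 0.0617
```

Run:
```python
from h import *
from rig import robot,eyes
o=robot.get_obs();print(o['time'],o['position'],o['grip_width'],o['ft_force'])
need(o,[.5,0,.3],-3)
im=eyes.camera('side')[:,:,::-1]; cv2.imwrite('pics/s2.png',im[100:300,150:450])
```

```text
4.6667 [ 0.52152586 -0.03217094  0.11743392] 0.061692961736975555 [-0.21708669 -0.05448951 -0.03140032]
tool x [ 0.999 -0.054  0.002] y [ 2.4e-03 -7.0e-04 -1.0e+00] z [ 0.054  0.999 -0.001]
shift world [-0.0215  0.0322  0.1826] tool/100mm before turn [-0.228 -1.826  0.309]
turn/180 [ 0.0002 -0.0005  0.0008] deg [ 0.03 -0.1   0.14] shift after turn [-0.232 -1.826  0.31 ]
```

>>> play_rows(
  series=[
    [0,0,0,0,0,0,0],
    [0,0,0,0,0,0,0],
    [0,0,0,0,0,0,0],
    [0,0,0,0,0,0,0],
    [0,0,0,0,0,0,0],
    [0,0,0,0,0,0,0],
    [0,0,0,0,0,0,0],
    [0,0,0,0,0,0,0],
    [0,0,0,0,0,0,0],
    [0,0,0,0,0,0,0],
    [0,0,0,0,0,0,0],
  ],
  grip_force=45,
)

```text
time: 5.63
position: [0.5208, -0.032, 0.1162]
tool_rot: [0.707, -0.019, 0.019, -0.707]
ft_force: [0.0, -0.5, -0.3]
grip_width: 0.0195
```

>>> play_rows(
  series=[
    [0,0,-0.1,0,0,0,0],
    [0,0,-0.2,0,0,0,0],
    [0,0,-0.3,0,0,0,0],
    [0,0,-0.35,0,0,0,0],
    [0,0,-0.35,0,0,0,0],
    [0,0,-0.35,0,0,0,0],
    [0,0,-0.35,0,0,0,0],
    [0,0,0,0,0,0.0305,0],
    [0,0,0,0,0,0.0305,0],
    [0,0,0,0,0,0.0305,0],
    [0,0,0,0,0,0.0305,0],
    [0,0,0,0,0,0,0],
  ],
)

```text
time: 6.63
position: [0.52, -0.0317, 0.3165]
tool_rot: [-0.69, 0.154, -0.154, 0.69]
ft_force: [-0.5, -0.3, -3.2]
grip_width: 0.0195
```

Run:
```python
from h import *
from rig import robot,eyes
o=robot.get_obs();print(o['time'],o['position'],o['grip_width'],o['ft_force'])
need(o,[.447,.363,.316],-25)
```

```text
6.6333 [ 0.52003422 -0.03168893  0.31649441] 0.019467703410801025 [-0.5460533  -0.31763544 -3.16565623]
tool x [ 0.905 -0.425 -0.001] y [-8.e-04  4.e-04 -1.e+00] z [0.425 0.905 0.   ]
shift world [-0.073   0.3947 -0.0005] tool/100mm before turn [-2.338  0.007  3.263]
turn/180 [-0.     -0.0007 -0.0003] deg [-0.   -0.13 -0.05] shift after turn [-2.33   0.005  3.268]
```

>>> play_rows(
  series=[
    [0,-0.233,0,0.326,0,0,0],
    [0,-0.233,0,0.326,0,0,0],
    [0,-0.233,0,0.326,0,0,0],
    [0,-0.233,0,0.326,0,0,0],
    [0,-0.233,0,0.326,0,0,0],
    [0,-0.233,0,0.326,0,0,0],
    [0,-0.233,0,0.326,0,0,0],
    [0,-0.233,0,0.326,0,0,0],
    [0,-0.233,0,0.326,0,0,0],
    [0,-0.233,0,0.326,0,0,0],
    [0,0,0,0,0,0,0],
    [0,0,0,0,0,0,0],
  ],
)

```text
time: 7.63
position: [0.4463, 0.3637, 0.3159]
tool_rot: [0.691, -0.151, 0.151, -0.69]
ft_force: [0.1, -0.5, -3.4]
grip_width: 0.0193
```

Run:
```python
from h import *
from rig import robot,eyes
o=robot.get_obs();print(o['time'],o['position'],o['q'].round(2))
need(o,[.447,.363,.316],-25)
im=eyes.camera('wrist')[:,:,::-1]; cv2.imwrite('pics/w3.png',im)
im=eyes.camera('side')[:,:,::-1]; cv2.imwrite('pics/s3.png',cv2.resize(im[60:320,80:400],None,fx=2,fy=2))
im=eyes.camera('top')[:,:,::-1]; cv2.imwrite('pics/t3.png',cv2.resize(im[60:320,80:400],None,fx=2,fy=2))
```

```text
7.6333 [0.44631564 0.36373532 0.31590024] [ 0.49  0.39  1.47 -0.    1.28 -0.65]
tool x [ 0.909 -0.417 -0.   ] y [-9.e-04 -9.e-04 -1.e+00] z [ 0.417  0.909 -0.001]
shift world [ 0.0007 -0.0007  0.0001] tool/100mm before turn [ 0.009 -0.001 -0.004]
turn/180 [ 0.0004  0.0019 -0.0001] deg [ 0.07  0.35 -0.02] shift after turn [ 0.009 -0.001 -0.004]
```

View pics/w3.png

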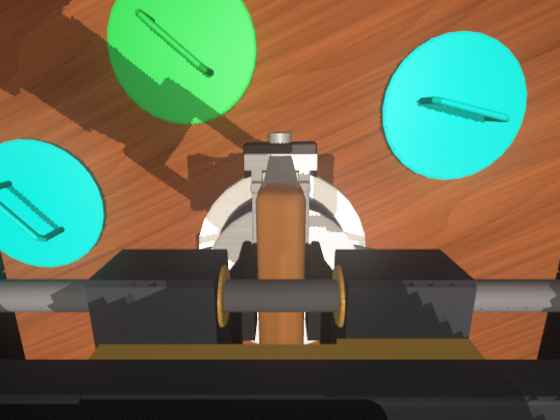

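View pics/s3.png

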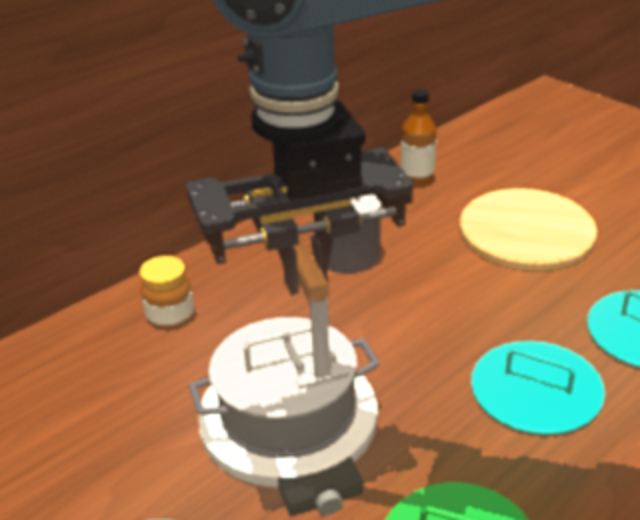

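View pics/t3.png

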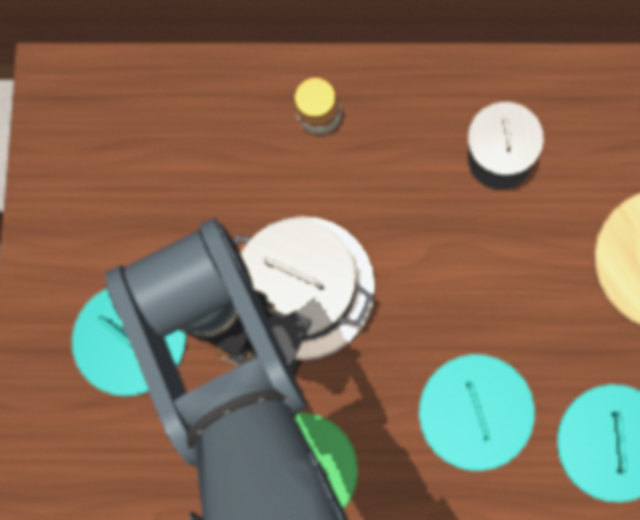

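The wrist view is mostly blocked by the lifter, so I'll refine the bar position from enlarged, contrast-stretched top and side views with a few projected check points.

Run:
```python
from h import *
from rig import robot,eyes
P=eyes.camera_params('top');S=eyes.camera_params('side')
t=cv2.imread('pics/top0.png');s=cv2.imread('pics/side0.png')
def crop(im,p,x0,y0,x1,y1,f,fn):
    c=cv2.resize(im[y0:y1,x0:x1],None,fx=f,fy=f,interpolation=cv2.INTER_CUBIC).astype(float)
    c=np.clip((c-120)*255/135,0,255).astype(np.uint8)
    cx,cy,yaw=.5495,.318,np.radians(-25)
    X=np.array([np.cos(yaw),np.sin(yaw),0]);Y=np.array([-np.sin(yaw),np.cos(yaw),0])
    B=[np.array([cx,cy,.144])+Y*a for a in(-.042,0,.042)]+[np.array([cx,cy,.102])+Y*a for a in(-.042,.042)]
    for q in proj(p,B):
        q=((q+.5-[x0,y0])*f-.5).astype(int);cv2.circle(c,tuple(int(v) for v in q),3,(0,0,255),-1)
    cv2.imwrite(fn,c)
crop(t,P,195,170,265,225,10,'pics/lt.png');crop(s,S,182,215,262,275,9,'pics/ls.png')
print(ray(P,(280,200))[0])
```

```text
[0.28561849 0.13848068 1.49488758]
```

View pics/lt.png

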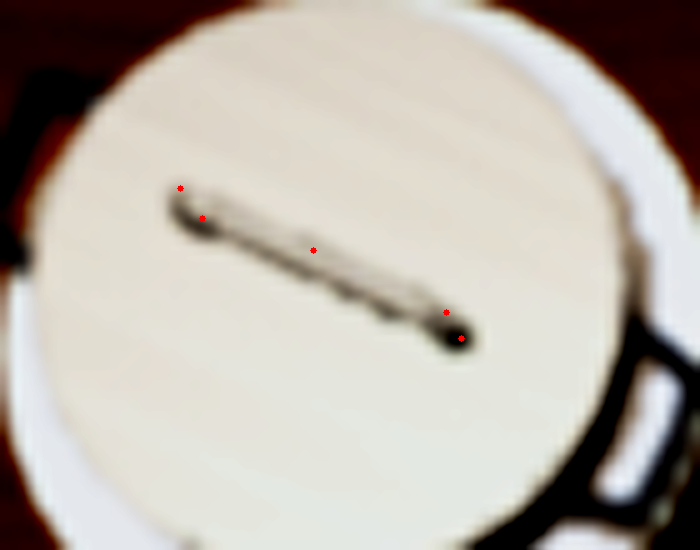

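View pics/ls.png

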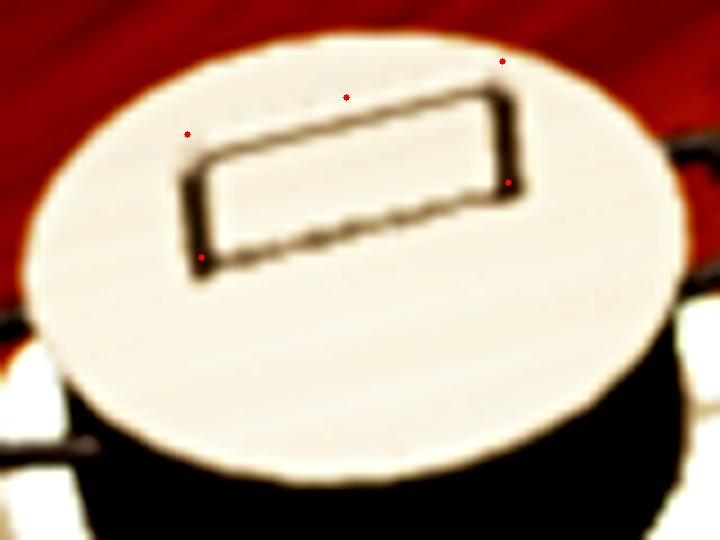

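The projected upright bases land about 1 px above the visible ones. That puts the lid centre at about (0.547, 0.317), yaw about -24.5°, well inside the 12 mm side play. I'll descend to the insertion height (underside 12 mm above the lid face), still about 110 mm short of the bar.

>>> play_rows(
  series=[
    [0,0,0.2,0,0,0,0],
    [0,0,0.3,0,0,0,0],
    [0,0,0.26,0,0,0,0],
    [0,0,0.1,0,0,0,0],
    [0,0,0,0,0,0,0],
    [0,0,0,0,0,0,0],
  ],
)

```text
time: 8.28
position: [0.4485, 0.3612, 0.2306]
tool_rot: [0.69, -0.154, 0.154, -0.69]
ft_force: [0.1, 0.5, -3.0]
grip_width: 0.0194
```

Run:
```python
from h import *
from rig import robot,eyes
o=robot.get_obs();print(o['time'],o['position'],o['ft_force'])
need(o,[.547,.317,.230],-24.5)
S=eyes.camera_params('side')
im=eyes.camera('side')[:,:,::-1]; cv2.imwrite('pics/s4r.png',im); cv2.imwrite('pics/s4.png',cv2.resize(im[170:290,160:320],None,fx=5,fy=5,interpolation=cv2.INTER_CUBIC))
```

```text
8.2833 [0.44847631 0.36118367 0.23059949] [ 0.11651195  0.51018353 -3.00394793]
tool x [ 0.905 -0.424 -0.   ] y [-1.e-04 -1.e-04 -1.e+00] z [ 0.424  0.905 -0.   ]
shift world [ 0.0985 -0.0442 -0.0006] tool/100mm before turn [1.08  0.006 0.018]
turn/180 [ 0.     -0.0034 -0.    ] deg [ 0.01 -0.62 -0.  ] shift after turn [1.08  0.006 0.007]
```

View pics/s4.png

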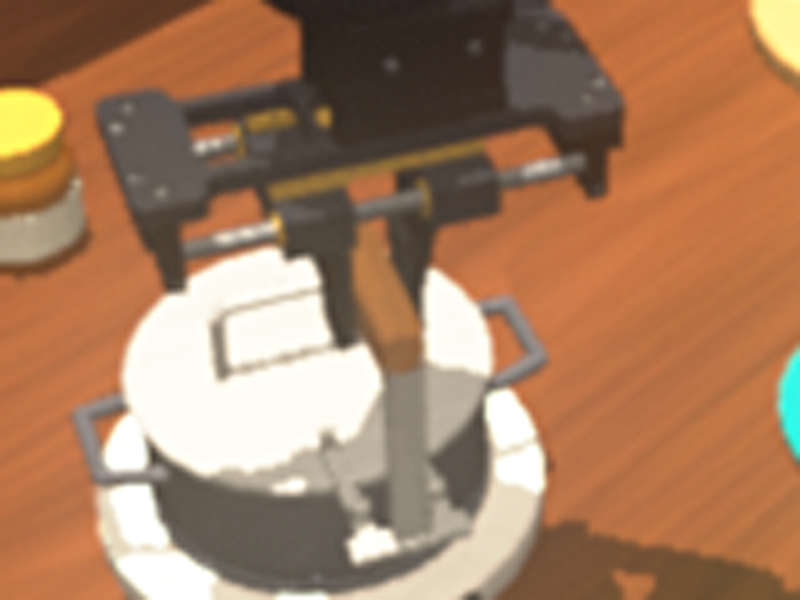

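The fork is level behind the loop, with tips at about (330,440) and (430,470), just above the lid rim. I'll advance 55 mm and look again before entering.

>>> play_rows(
  series=[
    [0,0.2,0,0.015,0,-0.003,0],
    [0,0.2,0,0,0,0,0],
    [0,0.15,0,0,0,0,0],
    [0,0,0,0,0,0,0],
    [0,0,0,0,0,0,0],
  ],
)

```text
time: 8.75
position: [0.4995, 0.3401, 0.2314]
tool_rot: [-0.69, 0.15, -0.151, 0.691]
ft_force: [-0.9, -0.1, -2.3]
grip_width: 0.0193
```

Run:
```python
from h import *
from rig import robot,eyes
o=robot.get_obs();print(o['time'],o['position'],o['ft_force'])
need(o,[.547,.317,.230],-24.5)
im=eyes.camera('side')[:,:,::-1]; cv2.imwrite('pics/s5r.png',im); cv2.imwrite('pics/s5.png',cv2.resize(im[180:280,170:290],None,fx=6,fy=6,interpolation=cv2.INTER_CUBIC))
im=eyes.camera('wrist')[:,:,::-1]; cv2.imwrite('pics/w5.png',im)
```

```text
8.75 [0.4994581  0.34012493 0.23141959] [-0.85701524 -0.1299646  -2.28629528]
tool x [ 0.909 -0.416  0.001] y [ 0.0016  0.0012 -1.    ] z [0.416 0.909 0.002]
shift world [ 0.0475 -0.0231 -0.0014] tool/100mm before turn [ 0.529  0.015 -0.012]
turn/180 [-0.0006 -0.0006  0.0003] deg [-0.1  -0.11  0.05] shift after turn [ 0.529  0.014 -0.013]
```

View pics/s5.png

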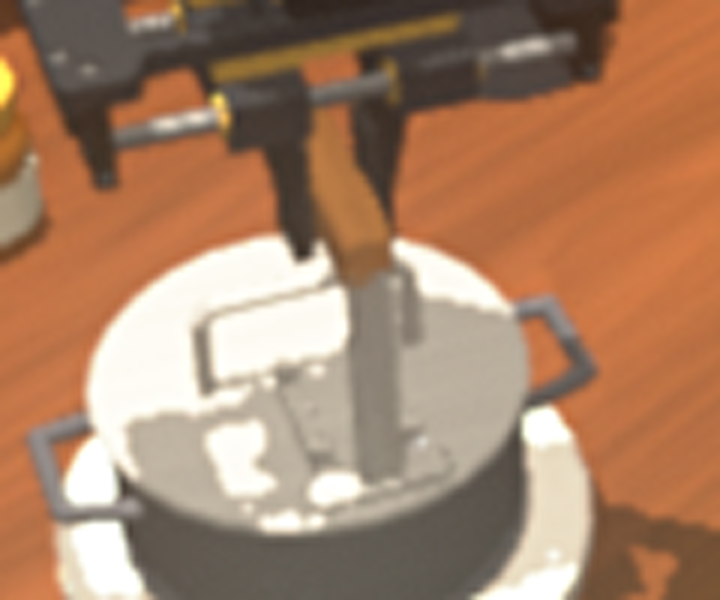

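View pics/w5.png

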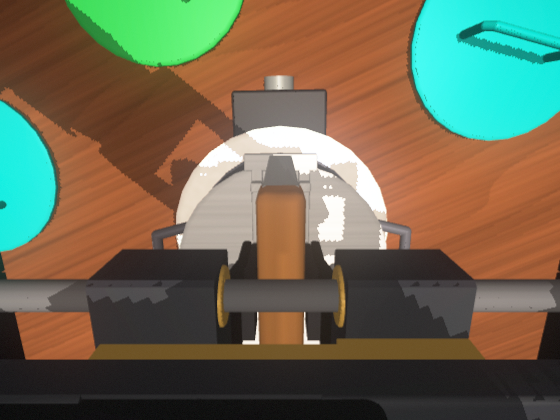

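The prong tips at (285,372) and (~385,…) head into the opening between the uprights at (205,385) and (415,335), and they are centred. Going in.

>>> play_rows(
  series=[
    [0,0.12,0.01,0,0,0,0],
    [0,0.12,0,0,0,0,0],
    [0,0.12,0,0,0,0,0],
    [0,0.12,0,0,0,0,0],
    [0,0.05,0,0,0,0,0],
    [0,0,0,0,0,0,0],
    [0,0,0,0,0,0,0],
  ],
)

```text
time: 9.43
position: [0.5468, 0.318, 0.2289]
tool_rot: [0.691, -0.151, 0.15, -0.691]
ft_force: [-1.1, 0.6, -2.0]
grip_width: 0.0199
```

Run:
```python
from h import *
from rig import robot,eyes
o=robot.get_obs();print(o['time'],o['position'],o['ft_force'],o['moment'])
need(o,[.547,.317,.230],-24.5)
im=eyes.camera('side')[:,:,::-1]; cv2.imwrite('pics/s6r.png',im); cv2.imwrite('pics/s6.png',cv2.resize(im[190:280,170:280],None,fx=7,fy=6.6,interpolation=cv2.INTER_CUBIC))
```

```text
9.4333 [0.54677638 0.31795118 0.22894134] [-1.08569648  0.58838836 -1.96611167] [-0.01201199 -0.18519134  0.01841911]
tool x [ 0.909 -0.416 -0.001] y [-1.e-03  1.e-04 -1.e+00] z [ 0.416  0.909 -0.   ]
shift world [ 0.0002 -0.001   0.0011] tool/100mm before turn [ 0.006 -0.011 -0.008]
turn/180 [ 0.0001 -0.0004 -0.0003] deg [ 0.02 -0.07 -0.05] shift after turn [ 0.006 -0.011 -0.008]
```

View pics/s6.png

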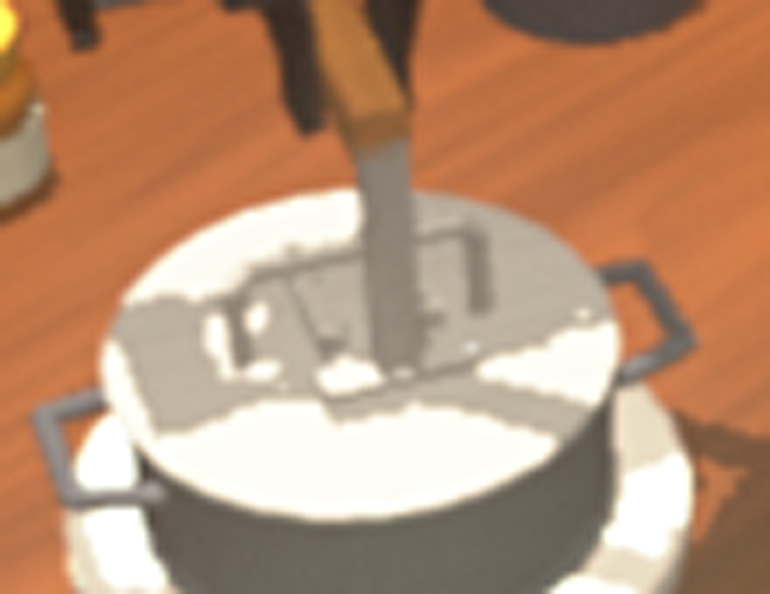

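The fork is through the loop: the left tip shows just beyond the bar at (290,250), and the rear foot at (330,400) is on the near side. Lifting slowly.

>>> play_rows(
  series=[
    [0,0,-0.06,0,0,0,0],
    [0,0,-0.06,0,0,0,0],
    [0,0,-0.04,0,0,0,0],
    [0,0,-0.03,0,0,0,0],
    [0,0,-0.03,0,0,0,0],
    [0,0,-0.03,0,0,0,0],
    [0,0,-0.03,0,0,0,0],
    [0,0,-0.03,0,0,0,0],
    [0,0,0,0,0,0,0],
    [0,0,0,0,0,0,0],
  ],
)

```text
time: 10.32
position: [0.5466, 0.3183, 0.2602]
tool_rot: [0.691, -0.15, 0.15, -0.691]
ft_force: [0.4, 0.5, -8.1]
grip_width: 0.0197
```

Run:
```python
from h import *
from rig import robot,eyes
o=robot.get_obs();print(o['time'],o['position'],o['ft_force'],o['moment'])
need(o,[.547,.317,.280],-24.5)
im=eyes.camera('side')[:,:,::-1]; cv2.imwrite('pics/s7r.png',im); cv2.imwrite('pics/s7.png',cv2.resize(im[170:280,170:280],None,fx=6,fy=5.4,interpolation=cv2.INTER_CUBIC))
```

```text
10.3167 [0.54656914 0.31833439 0.26020855] [ 0.37225108  0.4999531  -8.11365671] [ 0.01294216 -0.13289721 -0.01191444]
tool x [ 0.91  -0.415  0.   ] y [ 0. -0. -1.] z [ 0.415  0.91  -0.   ]
shift world [ 0.0004 -0.0013  0.0198] tool/100mm before turn [ 0.009 -0.198 -0.01 ]
turn/180 [ 0. -0.  0.] deg [ 0. -0.  0.] shift after turn [ 0.009 -0.198 -0.01 ]
```

View pics/s7.png

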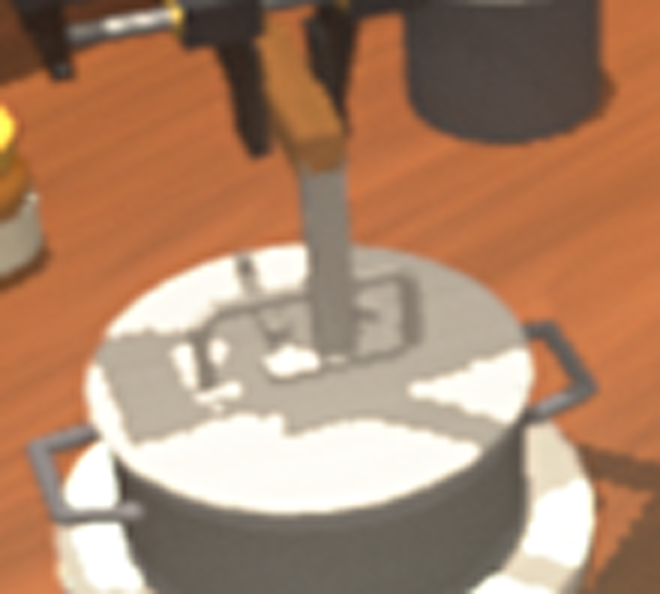

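The lid is hanging, the force dropped to about -8 N. I'll keep lifting to clear everything.

>>> play_rows(
  series=[
    [0,0,-0.03,0,0,0,0],
    [0,0,-0.05,0,0,0,0],
    [0,0,-0.07,0,0,0,0],
    [0,0,-0.08,0,0,0,0],
    [0,0,-0.08,0,0,0,0],
    [0,0,-0.08,0,0,0,0],
    [0,0,-0.08,0,0,0,0],
    [0,0,-0.08,0,0,0,0],
    [0,0,-0.08,0,0,0,0],
    [0,0,-0.05,0,0,0,0],
    [0,0,-0.03,0,0,0,0],
    [0,0,0,0,0,0,0],
  ],
)

```text
time: 11.37
position: [0.5468, 0.3185, 0.3322]
tool_rot: [-0.691, 0.15, -0.151, 0.691]
ft_force: [0.3, 0.1, -7.1]
grip_width: 0.0193
```

Run:
```python
from h import *
from rig import robot,eyes
o=robot.get_obs();print(o['time'],o['position'],o['ft_force'],o['moment'])
need(o,[.545,.0,.33],-24.5)
im=eyes.camera('side')[:,:,::-1]; cv2.imwrite('pics/s8r.png',im); cv2.imwrite('pics/s8.png',cv2.resize(im[130:280,150:310],None,fx=4.5,fy=4,interpolation=cv2.INTER_CUBIC))
im=eyes.camera('top')[:,:,::-1]; cv2.imwrite('pics/t8.png',im)
```

```text
11.3667 [0.5468477  0.31849818 0.33219375] [ 0.34820765  0.11843959 -7.06130499] [ 0.07972307 -0.25738803 -0.02807105]
tool x [ 0.91  -0.415  0.001] y [ 1.5e-03  6.0e-04 -1.0e+00] z [0.415 0.91  0.001]
shift world [-0.0018 -0.3185 -0.0022] tool/100mm before turn [ 1.304  0.02  -2.906]
turn/180 [-0.0004 -0.      0.0004] deg [-0.06 -0.    0.06] shift after turn [ 1.304  0.022 -2.906]
```

View pics/s8.png

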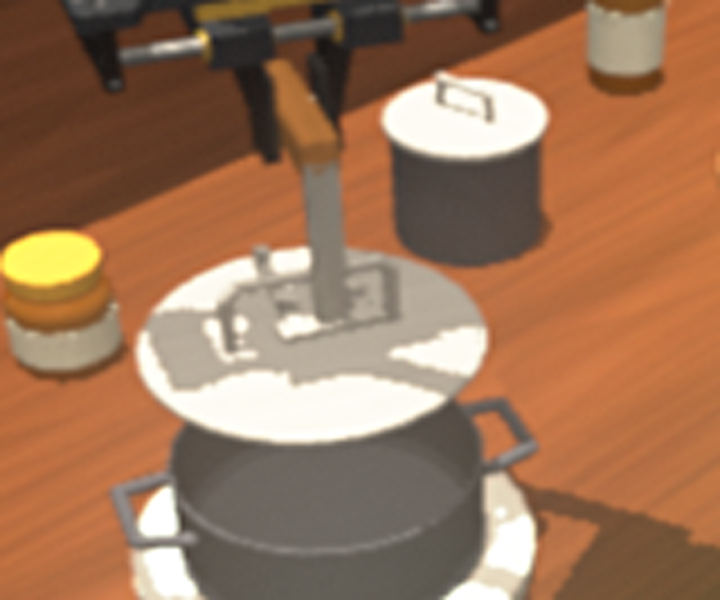

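Run:
```python
from h import *
from rig import robot,eyes
S=eyes.camera_params('side');o=robot.get_obs()
pts=[(137,350),(488,345),(300,443),(225,432),(175,405),(385,430),(450,395),(165,300),(215,262),(420,262),(465,295)]
def fit(zf,zb):
    q=np.array([onz(S,((u+.5)/4.5-.5+150,(v+.5)/4-.5+130),zf if v>345 else zb)[:2] for u,v in pts])
    k=np.linalg.lstsq(np.c_[2*q,np.ones(len(q))],(q**2).sum(1),rcond=None)[0]
    r=np.sqrt(k[2]+k[0]**2+k[1]**2); print(k[:2].round(4),r.round(4),(np.linalg.norm(q-k[:2],axis=1)-r).round(3))
    d=k[:2]-o['position'][:2];a=np.radians(-24.5);print('lid - tcp in tool x,y',(d@[np.cos(a),np.sin(a)]).round(4),(d@[-np.sin(a),np.cos(a)]).round(4))
fit(.180,.184);fit(.176,.182)
```

```text
[0.546  0.3205] 0.0864 [ 0.001  0.002  0.001 -0.    -0.003  0.001 -0.001 -0.002  0.003 -0.001
 -0.003]
lid - tcp in tool x,y -0.0013 0.0019
[0.549  0.3181] 0.0861 [ 0.002  0.003  0.001 -0.    -0.003  0.001 -0.001 -0.002  0.003 -0.001
 -0.003]
lid - tcp in tool x,y 0.0024 0.001
```

>>> play_rows(
  series=[
    [0,0.019,0,-0.048,0,0,0],
    [0,0.037,0,-0.096,0,0,0],
    [0,0.056,0,-0.144,0,0,0],
    [0,0.074,0,-0.193,0,0,0],
    [0,0.093,0,-0.241,0,0,0],
    [0,0.093,0,-0.241,0,0,0],
    [0,0.093,0,-0.241,0,0,0],
    [0,0.093,0,-0.241,0,0,0],
    [0,0.093,0,-0.241,0,0,0],
    [0,0.093,0,-0.241,0,0,0],
    [0,0.1,0,-0.241,0,0,0],
    [0,0.12,0,-0.24,0,0,0],
  ],
)

```text
time: 12.47
position: [0.5329, 0.0568, 0.3313]
tool_rot: [0.691, -0.151, 0.15, -0.691]
ft_force: [0.5, 1.0, -7.4]
grip_width: 0.0196
```

Run:
```python
from h import *
from rig import robot
o=robot.get_obs();print(o['position'])
need(o,[.5915,-.2423,.33],-24.5)
```

```text
[0.53288434 0.05677329 0.3313064 ]
tool x [ 0.91  -0.415 -0.001] y [-1.2e-03 -7.0e-04 -1.0e+00] z [ 0.415  0.91  -0.001]
shift world [ 0.0586 -0.2991 -0.0013] tool/100mm before turn [ 1.775  0.014 -2.477]
turn/180 [ 0.0004 -0.0002 -0.0003] deg [ 0.06 -0.04 -0.05] shift after turn [ 1.774  0.013 -2.478]
```

>>> play_rows(
  series=[
    [0,0.16,0,-0.245,0,0,0],
    [0,0.177,0,-0.246,0,0,0],
    [0,0.177,0,-0.246,0,0,0],
    [0,0.177,0,-0.246,0,0,0],
    [0,0.177,0,-0.246,0,0,0],
    [0,0.177,0,-0.246,0,0,0],
    [0,0.177,0,-0.246,0,0,0],
    [0,0.17,0,-0.236,0,0,0],
    [0,0.142,0,-0.198,0,0,0],
    [0,0.106,0,-0.148,0,0,0],
    [0,0.07,0,-0.1,0,0,0],
    [0,0.035,0,-0.05,0,0,0],
  ],
)

```text
time: 13.47
position: [0.591, -0.2386, 0.331]
tool_rot: [0.691, -0.151, 0.151, -0.691]
ft_force: [-0.5, -0.1, -7.4]
grip_width: 0.0197
```

>>> play_rows(
  series=[
    [0,0,0,0,0,0,0],
    [0,0,0,0,0,0,0],
    [0,0,0,0,0,0,0],
  ],
)

```text
time: 13.72
position: [0.591, -0.2345, 0.3311]
tool_rot: [-0.691, 0.15, -0.149, 0.692]
ft_force: [-0.3, -0.1, -6.5]
grip_width: 0.0193
```

Run:
```python
from h import *
from rig import robot,eyes
o=robot.get_obs();print(o['time'],o['position'],o['ft_force'],o['q'].round(2))
need(o,[.5915,-.2423,.33],-24.5)
im=eyes.camera('side')[:,:,::-1]; cv2.imwrite('pics/s9r.png',im); cv2.imwrite('pics/s9.png',cv2.resize(im[60:210,250:410],None,fx=4.5,fy=4,interpolation=cv2.INTER_CUBIC))
im=eyes.camera('top')[:,:,::-1]; cv2.imwrite('pics/t9.png',im)
```

```text
13.7167 [ 0.59099212 -0.23454061  0.33113591] [-0.2537344  -0.1492405  -6.50409127] [-0.55  0.47  1.3   0.    1.38 -1.7 ]
tool x [ 0.91  -0.414 -0.002] y [-0.0012  0.0018 -1.    ] z [0.414 0.91  0.001]
shift world [ 0.0005 -0.0078 -0.0011] tool/100mm before turn [ 0.037  0.011 -0.069]
turn/180 [-0.0004  0.0004 -0.0006] deg [-0.06  0.07 -0.1 ] shift after turn [ 0.037  0.011 -0.069]
```

View pics/s9.png

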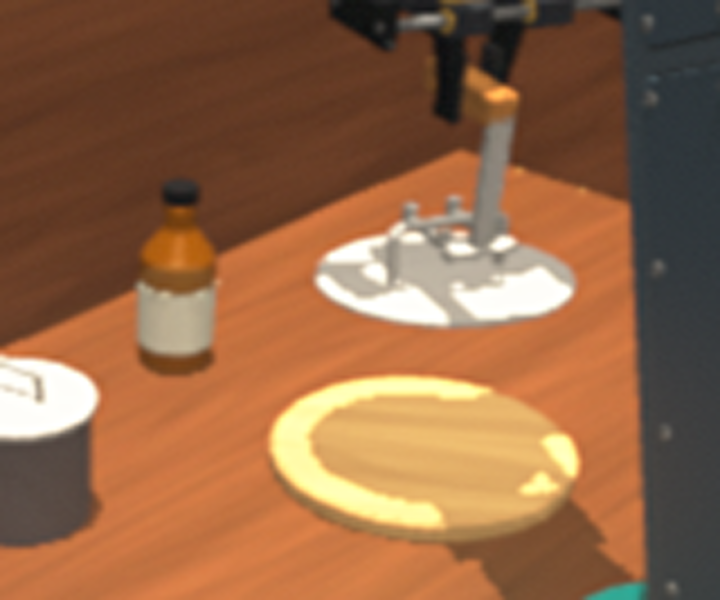

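View pics/t9.png

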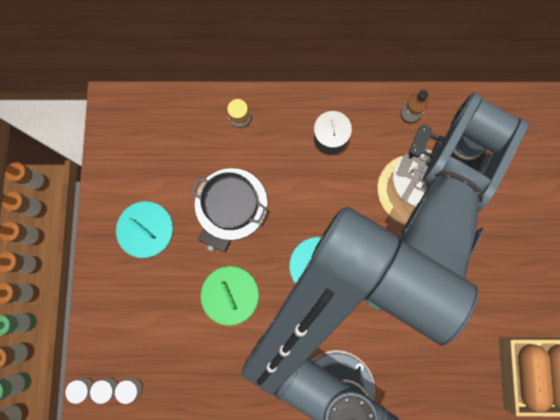

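Run:
```python
from h import *
from rig import robot,eyes
S=eyes.camera_params('side');o=robot.get_obs()
g=lambda u,v:((u+.5)/4.5-.5+250,(v+.5)/4-.5+60)
def fit(pts,z,r0):
    q=np.array([onz(S,g(*x),z)[:2] for x in pts])
    from scipy.optimize import least_squares
    s=least_squares(lambda c:np.linalg.norm(q-c,axis=1)-r0,q.mean(0));print(s.x.round(4),s.fun.round(3));return s.x
l=fit([(316,280),(576,284),(450,326),(350,308),(545,307),(400,321),(500,322),(340,252),(375,240)],.180,.087)
b=fit([(270,450),(578,462),(430,376),(330,388),(520,400),(300,498),(350,520),(420,532),(500,525),(550,505)],.02,.112)
d=l-o['position'][:2];a=np.radians(-24.5);print('lid-tcp tool x,y',d@[np.cos(a),np.sin(a)],d@[-np.sin(a),np.cos(a)])
```

```text
[ 0.5863 -0.2341] [ 0.005 -0.001 -0.004  0.004 -0.01  -0.001 -0.008 -0.009 -0.016]
[ 0.5867 -0.2334] [-0.002  0.001  0.009  0.001  0.006  0.006  0.006  0.005  0.001 -0.   ]
lid-tcp tool x,y -0.004643579501038579 -0.0015096072238673431
```

>>> play_rows(
  series=[
    [0,0.037,0.05,-0.033,0,0,0],
    [0,0,0.1,0,0,0,0],
    [0,0,0.16,0,0,0,0],
    [0,0,0.2,0,0,0,0],
    [0,0,0.2,0,0,0,0],
    [0,0,0.2,0,0,0,0],
    [0,0,0.2,0,0,0,0],
    [0,0,0.15,0,0,0,0],
    [0,0,0.08,0,0,0,0],
    [0,0,0.04,0,0,0,0],
    [0,0,0,0,0,0,0],
    [0,0,0,0,0,0,0],
  ],
)

```text
time: 14.82
position: [0.594, -0.2411, 0.1938]
tool_rot: [0.691, -0.15, 0.15, -0.691]
ft_force: [0.1, 0.2, -6.7]
grip_width: 0.0198
```

Run:
```python
from h import *
from rig import robot,eyes
o=robot.get_obs();print(o['time'],o['position'],o['ft_force'])
im=eyes.camera('side')[:,:,::-1]; cv2.imwrite('pics/s10.png',cv2.resize(im[100:220,270:410],None,fx=5,fy=5,interpolation=cv2.INTER_CUBIC))
im=eyes.camera('wrist')[:,:,::-1]; cv2.imwrite('pics/w10.png',im)
```

```text
14.8167 [ 0.59402764 -0.2411499   0.19381201] [ 0.06208713  0.23970882 -6.65043776]
```

View pics/s10.png

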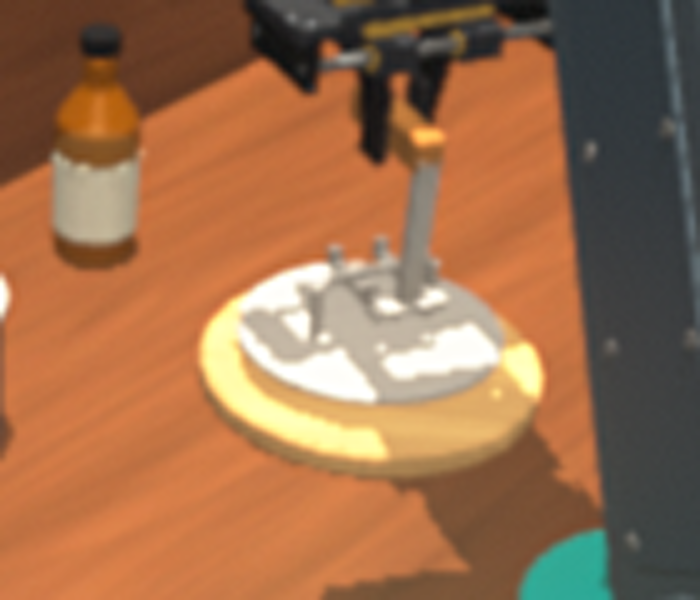

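View pics/w10.png

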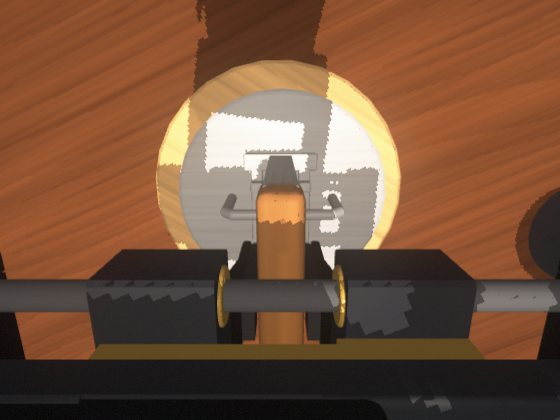

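The wrist view shows the lid (edges x≈180 and 385, rear edge y≈88) nearly concentric over the board (x≈157 and 400, rear y≈60). I'll measure both from here.

Run:
```python
from h import *
from rig import robot,eyes
from scipy.optimize import least_squares
W=eyes.camera_params('wrist');o=robot.get_obs()
im=cv2.imread('pics/w10.png');hsv=cv2.cvtColor(im,cv2.COLOR_BGR2HSV)
def fit(pts,z,r0):
    q=np.array([onz(W,x,z)[:2] for x in pts])
    s=least_squares(lambda c:np.linalg.norm(q-c,axis=1)-r0,q.mean(0),loss='soft_l1',f_scale=.002);f=np.linalg.norm(q-s.x,axis=1)-r0;print(s.x.round(4),len(q),'resid',np.abs(f).mean().round(4),np.abs(f).max().round(4));return s.x
print(hsv[75,270],hsv[180,170],hsv[140,200],hsv[225,360],hsv[40,480],hsv[30,260])
L=(hsv[...,1]<60)&(hsv[...,2]>90); L[248:]=0
L=cv2.morphologyEx(L.astype(np.uint8),cv2.MORPH_OPEN,np.ones((3,3)))
c=big(L)[:,0]; c=c[c[:,1]<240]
l=fit(c,.0436,.087)
B=cv2.inRange(hsv,(15,60,90),(35,210,255)); B[245:]=0
cb=big(B)[:,0]
h=cv2.convexHull(cb.reshape(-1,1,2))[:,0]; h=h[h[:,1]<235]
b=fit(h,.02,.112)
print('lid-board',l-b,'lid-tcp',l-o['position'][:2])
```

```text
[ 16 136 205] [ 16 135 193] [ 16  39 175] [ 13  37 157] [ 11 172 145] [ 11 171  88]
[ 0.5943 -0.2397] 540 resid 0.0178 0.0737
[ 0.5937 -0.2433] 44 resid 0.0009 0.0025
lid-board [0.0006223  0.00359844] lid-tcp [9.07422359e-05 1.63824992e-03]
```

Lid and board are centred within about 4 mm. Setting it down gently.

>>> play_rows(
  series=[
    [0,0,0.03,0,0,0,0],
    [0,0,0.03,0,0,0,0],
    [0,0,0.03,0,0,0,0],
    [0,0,0.02,0,0,0,0],
    [0,0,0.02,0,0,0,0],
    [0,0,0.02,0,0,0,0],
    [0,0,0.02,0,0,0,0],
    [0,0,0.02,0,0,0,0],
    [0,0,0.02,0,0,0,0],
    [0,0,0,0,0,0,0],
    [0,0,0,0,0,0,0],
    [0,0,0,0,0,0,0],
  ],
)

```text
time: 15.92
position: [0.5936, -0.2409, 0.1724]
tool_rot: [0.691, -0.15, 0.15, -0.691]
ft_force: [-0.8, 0.2, -2.9]
grip_width: 0.0196
```

Run:
```python
from h import *
from rig import robot,eyes
o=robot.get_obs();print(o['time'],o['position'],o['ft_force'],o['moment'])
im=eyes.camera('side')[:,:,::-1]; cv2.imwrite('pics/s11.png',cv2.resize(im[110:210,280:390],None,fx=6,fy=6,interpolation=cv2.INTER_CUBIC))
im=eyes.camera('wrist')[:,:,::-1]; cv2.imwrite('pics/w11.png',im)
```

```text
15.9167 [ 0.59356195 -0.24093149  0.17243492] [-0.76141484  0.20229816 -2.8680064 ] [ 0.01568129 -0.2134306   0.06459556]
```

View pics/s11.png

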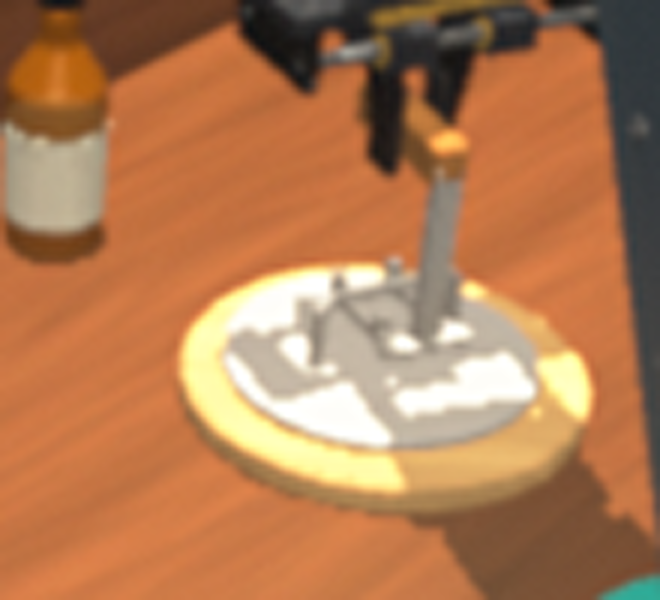

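View pics/w11.png

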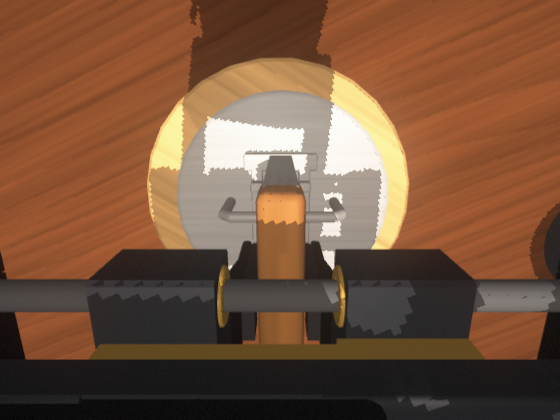

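The lid is on the board and the wrist carries only the lifter again (-2.9 N). I'll lower the fork a further 12 mm so the tips pass under the bar, then retreat 85 mm along the fork.

>>> play_rows(
  series=[
    [0,0,0.04,0,0,0,0],
    [0,0,0.04,0,0,0,0],
    [0,0,0.04,0,0,0,0],
    [0,0,0,0,0,0,0],
    [0,0,0,0,0,0,0],
  ],
)

```text
time: 16.43
position: [0.5931, -0.2406, 0.1596]
tool_rot: [-0.691, 0.15, -0.15, 0.691]
ft_force: [0.7, -0.1, -2.0]
grip_width: 0.0193
```

Run:
```python
from h import *
from rig import robot,eyes
o=robot.get_obs();print(o['time'],o['position'],o['ft_force'],o['moment'])
im=eyes.camera('side')[:,:,::-1]; cv2.imwrite('pics/s12.png',cv2.resize(im[130:200,300:380],None,fx=9,fy=8,interpolation=cv2.INTER_CUBIC))
```

```text
16.4333 [ 0.59311653 -0.24063377  0.15958622] [ 0.70139583 -0.13534433 -2.04586866] [ 0.00093236 -0.23557644 -0.01205061]
```

View pics/s12.png

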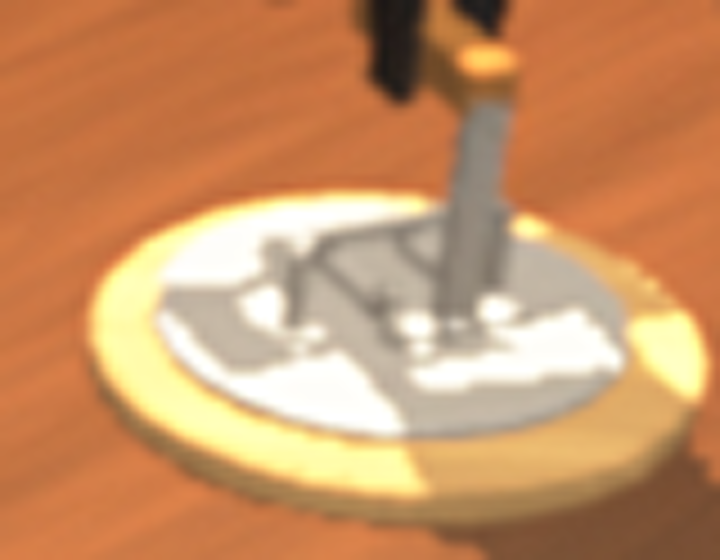

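>>> play_rows(
  series=[
    [0,-0.05,0,0,0,0,0],
    [0,-0.08,0,0,0,0,0],
    [0,-0.1,0,0,0,0,0],
    [0,-0.12,0,0,0,0,0],
    [0,-0.12,0,0,0,0,0],
    [0,-0.12,0,0,0,0,0],
    [0,-0.12,0,0,0,0,0],
    [0,-0.12,0,0,0,0,0],
    [0,-0.04,0,0,0,0,0],
    [0,0,0,0,0,0,0],
  ],
)

```text
time: 17.32
position: [0.5128, -0.2038, 0.1605]
tool_rot: [-0.691, 0.151, -0.15, 0.691]
ft_force: [0.0, -0.6, -3.6]
grip_width: 0.0196
```

Run:
```python
from h import *
from rig import robot,eyes
o=robot.get_obs();print(o['time'],o['position'],o['ft_force'],o['moment'])
im=eyes.camera('side')[:,:,::-1]; cv2.imwrite('pics/s13.png',cv2.resize(im[110:210,290:390],None,fx=6,fy=6,interpolation=cv2.INTER_CUBIC))
P=eyes.camera_params('top')
for u in [(318,266),(388,280)]: print(onz(P,u,.012))
need(o,[.5205,-.032,.26],-3)
```

```text
17.3167 [ 0.51281326 -0.20383443  0.16049454] [ 0.02149972 -0.64165715 -3.56838305] [ 0.01967781 -0.20572188  0.03641357]
[0.3567551  0.05214014 0.012     ]
[ 0.31579719 -0.15721078  0.012     ]
tool x [ 0.91  -0.415 -0.002] y [-1.3e-03  9.0e-04 -1.0e+00] z [0.415 0.91  0.   ]
shift world [0.0077 0.1718 0.0995] tool/100mm before turn [-0.644 -0.994  1.596]
turn/180 [-0.0002 -0.1195 -0.0005] deg [ -0.03 -21.5   -0.08] shift after turn [-0.013 -0.995  1.72 ]
```

View pics/s13.png

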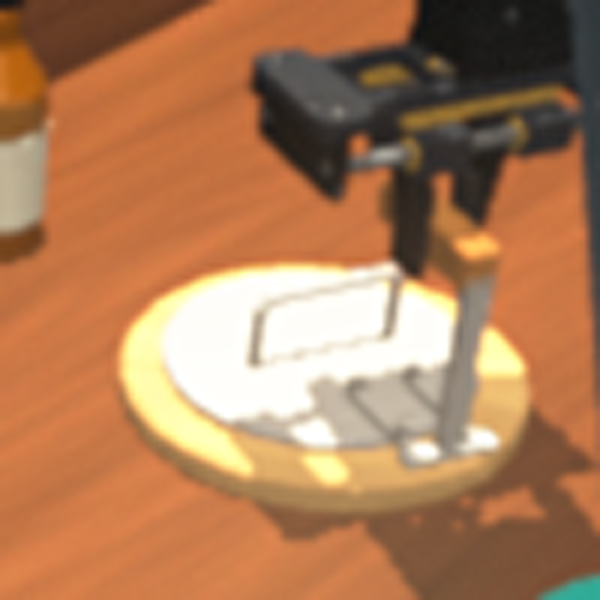

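The fork is clear: the loop stands free at (325,315) in the crop. Lift, turn back to -3°, then move over the lifter's original bare-counter spot.

>>> play_rows(
  series=[
    [0,0,-0.2,0,0,0,0],
    [0,0,-0.4,0,0,0,0],
    [0,0,-0.4,0,0,0,0],
    [0,-0.128,0,0.32,0,0,0],
    [0,-0.128,0,0.32,0,0,0],
    [0,-0.128,0,0.32,0,0,0],
    [0,-0.128,0,0.32,0,0,0],
    [0,-0.128,0,0.32,0,-0.03,0],
    [0,0,0,0,0,-0.03,0],
    [0,0,0,0,0,-0.03,0],
    [0,0,0,0,0,-0.03,0],
    [0,0,0,0,0,0,0],
  ],
)

```text
time: 18.37
position: [0.5234, -0.0324, 0.2606]
tool_rot: [0.707, -0.016, 0.018, -0.707]
ft_force: [0.9, -0.9, -2.5]
grip_width: 0.0195
```

>>> play_rows(
  series=[
    [0,0,0.2,0,0,0,0],
    [0,0,0.3,0,0,0,0],
    [0,0,0.3,0,0,0,0],
    [0,0,0.3,0,0,0,0],
    [0,0,0.15,0,0,0,0],
    [0,0,0.05,0,0,0,0],
    [0,0,0,0,0,0,0],
    [0,0,0,0,0,0,0],
  ],
)

```text
time: 19.03
position: [0.5235, -0.0331, 0.1308]
tool_rot: [0.707, -0.018, 0.019, -0.707]
ft_force: [0.3, 0.4, -3.2]
grip_width: 0.0197
```

Run:
```python
from h import *
from rig import robot,eyes
o=robot.get_obs();print(o['time'],o['position'],o['ft_force'],o['moment'])
need(o,[.5205,-.032,.1162],-3)
im=eyes.camera('side')[:,:,::-1]; cv2.imwrite('pics/s14.png',cv2.resize(im[130:240,270:390],None,fx=5,fy=5,interpolation=cv2.INTER_CUBIC))
```

```text
19.0333 [ 0.52350364 -0.03305168  0.1308141 ] [ 0.31166488  0.41514902 -3.1979195 ] [ 0.07342334 -0.21261307 -0.01551238]
tool x [ 0.999 -0.052  0.002] y [ 1.7e-03 -4.0e-04 -1.0e+00] z [ 0.052  0.999 -0.   ]
shift world [-0.003   0.0011 -0.0146] tool/100mm before turn [-0.031  0.146  0.009]
turn/180 [0.0001 0.0001 0.0005] deg [0.02 0.02 0.1 ] shift after turn [-0.031  0.146  0.009]
```

View pics/s14.png

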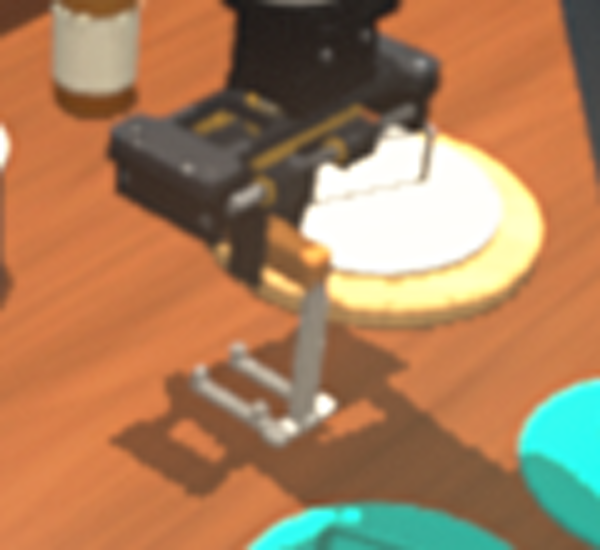

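>>> play_rows(
  series=[
    [0,0,0.04,0,0,0,0],
    [0,0,0.04,0,0,0,0],
    [0,0,0.03,0,0,0,0],
    [0,0,0.015,0,0,0,0],
    [0,0,0.015,0,0,0,0],
    [0,0,0.01,0,0,0,0],
    [0,0,0,0,0,0,0],
    [0,0,0,0,0,0,0],
  ],
)

```text
time: 19.75
position: [0.5226, -0.0328, 0.1161]
tool_rot: [0.707, -0.018, 0.018, -0.707]
ft_force: [-1.7, 0.1, 6.1]
grip_width: 0.0198
```

It's seated, with about 9 N from the counter. Release.

>>> play_rows(
  series=[
    [0,0,-0.005,0,0,0,0],
    [0.4,0,0,0,0,0,0],
    [0.5,0,0,0,0,0,0],
    [0.7,0,0,0,0,0,0],
    [0.8,0,0,0,0,0,0],
    [0.8,0,0,0,0,0,0],
    [0.8,0,0,0,0,0,0],
    [0.8,0,0,0,0,0,0],
    [0.8,0,0,0,0,0,0],
    [0.8,0,0,0,0,0,0],
    [0.8,0,0,0,0,0,0],
    [0.8,0,0,0,0,0,0],
  ],
)

```text
time: 20.75
position: [0.5224, -0.0326, 0.1157]
tool_rot: [-0.707, 0.018, -0.018, 0.707]
ft_force: [0.1, 0.3, -0.3]
grip_width: 0.0695
```

Run:
```python
from h import *
from rig import robot,eyes
o=robot.get_obs();print(o['time'],o['position'],o['ft_force'],o['grip_width'])
```

```text
20.75 [ 0.5223932  -0.03263854  0.11573797] [ 0.0522159   0.34338592 -0.34982928] 0.06950855626315657
```

>>> play_rows(
  series=[
    [0.8,0,-0.05,0,0,0,0],
    [0.8,0,-0.15,0,0,0,0],
    [0.8,0,-0.3,0,0,0,0],
    [0.8,0,-0.35,0,0,0,0],
    [0.8,0,-0.35,0,0,0,0],
    [0.8,0,-0.35,0,0,0,0],
    [0.8,0,-0.2,0,0,0,0],
    [0.8,0,0,0,0,0,0],
    [0.8,0,0,0,0,0,0],
  ],
)

```text
time: 21.5
position: [0.5228, -0.0327, 0.2923]
tool_rot: [0.707, -0.017, 0.019, -0.707]
ft_force: [-0.1, 1.0, 0.5]
grip_width: 0.0696
```

>>> play_rows(
  series=[
    [0.8,-0.05,0,0.2,0,0,0],
    [0.8,-0.05,0,0.35,0,0,0],
    [0.8,-0.05,0,0.35,0,0,0],
    [0.8,-0.05,0,0.35,0,0,0],
    [0.8,-0.05,0,0.35,0,0,0],
    [0.8,-0.05,0,0.35,0,0,0],
    [0.8,-0.05,0,0.35,0,0,0],
    [0.8,-0.05,0,0.3,0,0,0],
    [0.8,0,0,0.2,0,0,0],
    [0.8,0,0,0,0,0,0],
    [0.8,0,0,0,0,0,0],
  ],
)

```text
time: 22.42
position: [0.4953, 0.2495, 0.2888]
tool_rot: [0.708, -0.018, 0.016, -0.706]
ft_force: [-0.7, 0.4, -0.7]
grip_width: 0.0695
```

Run:
```python
from h import *
from rig import robot,eyes
from scipy.optimize import least_squares
o=robot.get_obs();print(o['time'],o['position'],o['ft_force'],o['joint_velocities'].round(3))
P=eyes.camera_params('top')
im=eyes.camera('top')[:,:,::-1]; cv2.imwrite('pics/t15r.png',im); cv2.imwrite('pics/t15.png',cv2.resize(im[100:250,310:470],None,fx=4.5,fy=4,interpolation=cv2.INTER_CUBIC))
s=eyes.camera('side')[:,:,::-1]; cv2.imwrite('pics/s15.png',cv2.resize(s[120:240,220:390],None,fx=4.5,fy=4.5,interpolation=cv2.INTER_CUBIC))
hsv=cv2.cvtColor(im,cv2.COLOR_BGR2HSV)
L=((hsv[...,1]<45)&(hsv[...,2]>150)).astype(np.uint8);L[:,:375]=0;L[:140]=0;L[240:]=0;L[:,455:]=0
c=cv2.convexHull(big(L))[:,0]
def fit(c,z,r0):
    q=np.array([onz(P,x,z)[:2] for x in c]);s=least_squares(lambda c:np.linalg.norm(q-c,axis=1)-r0,q.mean(0));print(s.x.round(4),np.abs(s.fun).max().round(4));return s.x
l=fit(c,.030,.087)
B=cv2.inRange(hsv,(15,60,150),(35,200,255));B[:,:370]=0;B[:,460:]=0;B[240:]=0;B[:140]=0
b=fit(cv2.convexHull(big(B))[:,0],.02,.112);print(l-b)
```

```text
22.4167 [0.49534251 0.24947046 0.28882339] [-0.68918493  0.42658503 -0.7162695 ] [-0.04  -0.014  0.01  -0.01   0.003 -0.003]
[ 0.5941 -0.2398] 0.0012
[ 0.5922 -0.2423] 0.0015
[0.00192364 0.00247542]
```

View pics/t15.png

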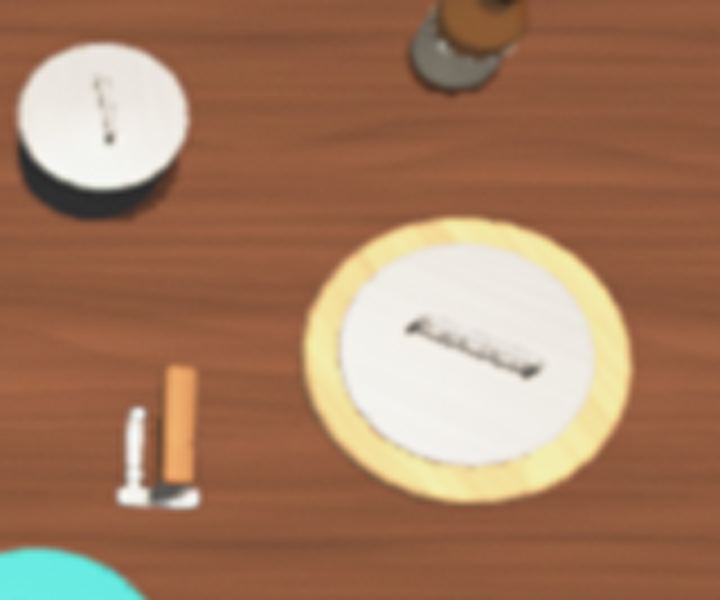

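View pics/s15.png

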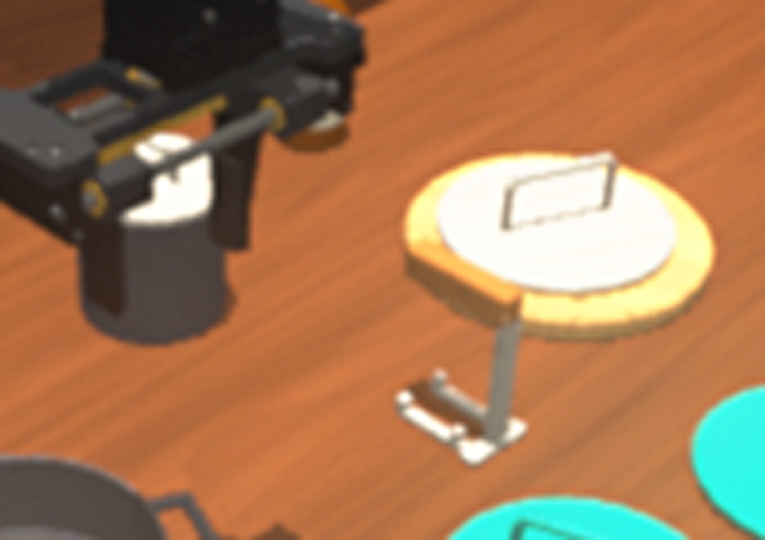

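The lid lies flat on the board at (470,355) in the crop, 3 mm off centre. The lifter stands upright on bare counter at (175,430), and the pot is unmoved. The gripper is well clear of everything, so I'm handing in.

```bash
python3 -c "
from rig import ticket; print(ticket.hand_in())"
```

```text
the job is handed in; nothing more can be done
None
```

I carried the lid from the pan to the round board with the lifter, unhooked it, stood the lifter back upright on the bare counter, and handed the job in at about 22.5 s. No verdict was reported.

- **Lid:** it lies flat on the board. In the last top view its centre is about 3 mm from the board's centre (limit 25 mm).
- **Lifter:** it stands upright close to where it started, let go. I judged this from the pictures and the seating contact, and did not measure its tilt.
- **Clearance:** the gripper ended about 0.29 m up and well away from everything. The wrist force read about zero, and the small pot looks to be in the same place.
- **Lid contact:** I saw no sign of the gripper or arm touching the lid, and it stayed level in every picture I checked.
- **Disagreement:** the rough side-view circle fits put the board about 8–10 mm off from the top and wrist views. I trusted the top and wrist views, which agreed within about 2 mm.

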